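Lock a die box into the loading nest under its hold-down bar

TASK

Lift the steel hold-down bar straight up out of its two open brackets, both ends together, and take it out of the way. Then slide the dark die box along its lane, without lifting it, until it is fully home against the back stop, and put the bar back level in both brackets so that it locks the box in. Leave the loupe, the lens and the spacer block where they are.

Things in the scene. Friction and masses are not known exactly. Their poses are not given: they have to be found in the camera images.
- nest: Fixed loading nest, dark base plate 200 x 92 mm, 8 mm thick: its top is the lane floor, z = 8 mm. Origin on the worktop under the middle of the bar's seat; x along the lane to the back stop, y left, z up. Plate from x = -116 to 84 mm. Two rails, tops at z = 14 mm, guide the box, 57 mm apart about y = 0. It stands on the left of the worktop, x away from the robot, turned 6 to 34 degrees left.
- back_stop (a point): Middle of the back stop's front face, on the lane floor: nest x = 67, y = 0, z = 8 mm. The stop is an aluminium block 62 mm wide, top at nest z = 24 mm.
- bracket_left (a point): Middle of the slot floor of the left aluminium U bracket: nest x = 0, y = 61, z = 10 mm. Slot 24 mm wide along nest x, open above, walls straight up to z = 36 mm, then lips flaring out to z = 48 mm; 12 mm thick along y, 50 mm over the lips.
- bracket_right (a point): The same for the right bracket, at nest y = -61 mm; 110 mm are free between the two brackets.
- bar: Loose steel bar, about 0.28 kg, lying in both brackets. 160 mm long (y), 20 wide (x), 15 high; origin centre of its underside, z up. In the middle a plate 44 x 70 mm (z 15 to 20 mm) and on it a red upright grip 14 mm thick (x), 44 long (y), z 20 to 60 mm, over the centre of mass. Seated: origin at nest z = 10 mm, 2 mm play along x; it bars the lane. Symmetric; stands on its underside.
- bar_left (a point): Point on the underside of the bar, 61 mm from its middle towards its +y end (over the left bracket when seated).
- bar_right (a point): Point on the underside of the bar, 61 mm from its middle towards its -y end (over the right bracket when seated).
- die_box: Loose dark square box, 53 x 52 x 14 mm, about 0.06 kg, label on top; origin centre of its underside, far face 27 mm ahead (x), near face 26 mm behind. Starts in the lane at nest x = -90 to -60 mm, square to 2 degrees. Home: origin at nest x = 40 mm, near face at 14 mm. Slides easily; its near face shows above the rails (nest z 14 to 22 mm) and between them down to the lane floor.
- pad: Fixed black rubber pad, 45 x 175 mm, 3 mm thick, long along its y, origin at the centre of its underside on the worktop, to the right of the nest: an empty place where the bar may be laid aside.
- loupe: Bystander: black standing loupe, 37 mm across, 40 mm high; origin at the centre of its underside.
- spare_lens: Bystander: black standing lens, 38 mm across, 58 mm high, left of the nest; origin at the centre of its underside.
- spacer_block: Bystander: ground steel block 20 x 50 x 25 mm, to the right in front; origin at the centre of its underside.
Things that resemble listed ones, but are neither listed nor needed, are in the scene too. Of the things that look like the die_box, the larger one is meant.

How it is judged:
By the outcome, as a careful person would: the job done as asked, in the order asked, and still so for the second after the job is handed in, with the robot touching nothing.
It also fails if it takes over 72 s, if anything falls off the work surface, if the arm or the gripper's body presses on something with over 40 N, if the wrist force passes 120 N, or if a joint passes its speed limit or range.

ROBOT

A 6-joint arm with a two-finger parallel gripper is mounted at the origin on a cart in front of the work surface, level with it; the furniture and walls round the work are solid. World frame = base frame: x ahead of the robot, y to its left, z up, the work surface at z = 0. Lengths are in mm, angles in rad, forces in N, time in s.
With the tool pointing down it reaches from about 250 to 725 mm from the base axis. Payload 9.7 kg.
Tool frame: the origin (TCP) lies midway between the tips of the shut fingers; the grasp point (between the pads) lies 19 mm behind it; x points along the fingers, y is the direction in which the jaws open and shut, and the axes are right-handed (so a half turn about x gives the same grasp; the last joint's range is limited). The gripper opens to 85 mm and grips with 20 to 120 N. Pads are 22 mm wide; open, the fingers measure 114 mm over their backs; the gripper's body (76 mm by 85 mm) begins 54 mm behind the grasp point. The pads swing forward as they close: fully open they stand 13 mm farther back than shut.
Start: joints at [-1.287, 0.087, 0.176, 1.66, 0, 1.571], TCP at [154, -527.997, 231.284] pointing down, gripper open.
Joint ranges: [-3.13, 3.13], [-0.85, 1.81], [-1.15, 1.24], [-2.2, 2.28], [-1.44, 1.52], [-3.14, 3.14]. Speed limits (rad/s): [2.22, 2.22, 2.57, 3.14, 3.14, 3.14].

INTERFACE

Orientations are given as [roll, pitch, yaw] about the fixed x, y, z axes, in that order (R = Rz(yaw) Ry(pitch) Rx(roll)).
In Python, from plant import telemetry, optics, sign_off gives the robot as it stands.
- The arm moves only by the shell command python3 -m inch 'ROWS' [OPENING] [FORCE]. ROWS is JSON, a list of rows, each a list of 2 entries, a list of its own where there are three numbers: the shift along the tool's x, y, z as a fraction of full scale, then the turn, a rotation vector about the tool's x, y, z as a fraction of full scale. A call has 1 to 12 rows; each row shifts and turns the pose as measured when the row begins, along the tool's axes as they then stand; what a row does not reach is not made up. Full scale, the value 1, is 0.02 m for a shift and pi rad for a turn. A row lasts 1/10 s, in which the tool goes at most 50 mm and 8.59 degrees, less where a joint would pass 70% of its speed; a pose out of reach is approached as far as the arm can. A call with a number of a shift or a turn outside -1 to 1 is refused whole. A call with a gripper value outside its range is refused whole. OPENING is the opening, from 0 (shut) to 1 (fully open), set as the call begins (- or left out, the last holds). The fingers move at their own pace and stop on an object; FORCE is the grip in N (left out, the last holds). Time passes only in rows, so rows that do not move let the fingers close. It gives the time, the measured TCP pose, the force and the opening at its end, in the units of the state.
- telemetry.sense(): the state, without advancing time (a new reading comes with each control period).
- optics.snapshot(name): name is "side" or "top" or "wrist"; returns (picture, depth): 384x512x3 uint8, red, green, blue; 384x512 float32, mm along the optical axis (not along the pixel's ray), 0 where there is no reading.
- optics.calibration(name): a dict with "intrinsics" (3x3 intrinsics, pixels), "R" (3x3) and "t" (3): a world point X has camera coordinates R X + t; the wrist camera has in their place "mount" (4x4, takes a point from camera to tool coordinates, whose origin is the TCP and whose axes are the tool frame's). Camera axes: x right, y down, z forward; pixel columns grow to the right and rows downward; lengths in mm; the calibration is good to about 2 mm. A picture is of the moment at which its call begins: read the wrist's pose just before it. calibration takes no time and is no camera call.
- sign_off(): hands the job in, once; it reports no verdict.
The state is a dict: "time": time; "joint_pos": joint angles; "qvel": joint speeds; "joint_torque": joint torques, N m; "eef_pos": TCP position; "tool_rot": TCP orientation; "wrist_force": force on the tool from outside, world axes, zero at the start; "moment": the same for the moment, N m; "gripper_width": finger opening in mm.
Only numpy, scipy, OpenCV 4.12 (cv2) and the standard library are available. Lean on these libraries where they do the work, as an engineer would, in place of code of your own. Each camera call takes 0.05 s, during which the arm holds its last target. There are 200 camera calls.

## Working session

There is one attempt and no reset: what is moved stays moved. The work goes in short steps, Python scripts to look and compute and a shell command to move; the robot and the scene stay as the last step left them, time stands still between calls to the robot, and variables do not carry over. Pictures are saved under pics/ and viewed, about 8 in all and at most 12, crops included, and the job is handed in when it is done.

```bash
ls; mkdir -p pics
python3 - <<'E'
from plant import telemetry, optics
import cv2,numpy as np
print(telemetry.sense())
for n in("top","side"):
    p,d=optics.snapshot(n); cv2.imwrite(f"pics/{n}0.png",p[...,::-1]); np.save(f"pics/{n}0.npy",d)
    print(optics.calibration(n))
a=[cv2.imread(f"pics/{n}0.png") for n in("top","side")]
cv2.imwrite("pics/top0b.png",cv2.resize(a[0],(800,600),interpolation=cv2.INTER_CUBIC))
print(optics.calibration("wrist"))
E
```

```text
pics
{'time': 0.0, 'joint_pos': array([-1.28699966e+00,  8.74483974e-02,  1.75145960e-01,  1.65980502e+00,
       -2.75597073e-06,  1.57077489e+00]), 'qvel': array([-1.08472998e-03,  5.78668757e-05,  2.49146688e-05,  1.08874623e-03,
       -4.41331960e-05,  5.20658503e-04]), 'joint_torque': array([-6.57541641e-04, -5.20393932e+01,  4.64794886e+01,  1.63213816e-02,
       -1.79579052e-05,  3.19165827e-05]), 'eef_pos': array([ 153.93671158, -527.7807937 ,  230.59556071]), 'tool_rot': array([-1.56871578,  1.56948519,  1.85669497]), 'wrist_force': array([-0.52343257, -0.61790138, -0.73011932]), 'moment': array([-0.00217213, -0.00474079,  0.01541076]), 'gripper_width': 85.17308867954895}
{'intrinsics': array([[411.57962007,   0.        , 253.52245065],
       [  0.        , 411.57962007, 189.76693989],
       [  0.        ,   0.        ,   1.        ]]), 'R': array([[ 0.00232423, -0.99993548, -0.01111937],
       [-0.9986676 , -0.00174777, -0.05157498],
       [ 0.05155222,  0.01122443, -0.99860722]]), 't': array([ 312.61679322,  482.8257412 , 1148.14386364])}
{'intrinsics': array([[496.2
[... 172 characters left out ...]
5504853, -0.01569806],
       [-0.08667612, -0.46287896, -0.88217363],
       [ 0.12951342,  0.87275599, -0.47066257]]), 't': array([-422.37757   ,  236.63771476,  732.05996132])}
{'intrinsics': array([[333.39880551,   0.        , 257.91394307],
       [  0.        , 333.39880551, 190.41077124],
       [  0.        ,   0.        ,   1.        ]]), 'mount': array([[-1.73460050e-03, -3.17104434e-01,  9.48389039e-01,
        -1.43018822e+02],
       [ 9.99998481e-01, -7.11835015e-04,  1.59098404e-03,
         6.75830856e-01],
       [ 1.70588433e-04,  9.48390358e-01,  3.17105187e-01,
        -8.25843025e+01],
       [ 0.00000000e+00,  0.00000000e+00,  0.00000000e+00,
         1.00000000e+00]])}
```

View pics/top0b.png

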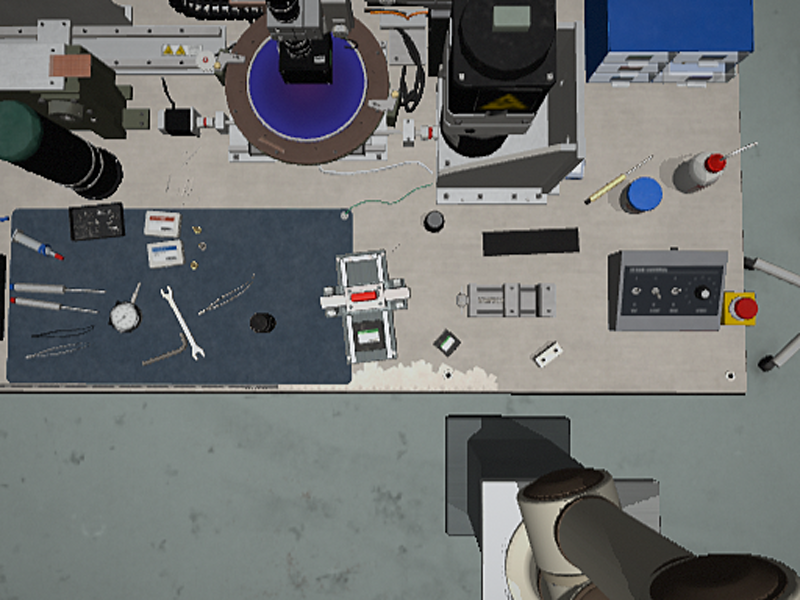

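The top view (800x600 scale) shows the nest at about (365,305) with the red grip at (364,297). A dark box lies in the lane at (369,337), and a smaller lookalike sits outside at (447,343). The pad is at (530,242), the spare lens at (262,323), the loupe at (433,221) and the spacer at (547,354). I'll confirm with an enlarged crop.

```bash
cat > h.py <<'E'
import numpy as np,cv2
from plant import telemetry,optics
from scipy.spatial.transform import Rotation as Ro
def world(name,d,pose=None):
    c=optics.calibration(name);K=c["intrinsics"]
    v,u=np.mgrid[0:384,0:512]
    P=np.stack([(u-K[0,2])/K[0,0]*d,(v-K[1,2])/K[1,1]*d,d],-1)
    if name=="wrist":
        M=c["mount"];P=P@M[:3,:3].T+M[:3,3]
        return P@Ro.from_euler("xyz",pose[1]).as_matrix().T+pose[0]
    return (P-c["t"])@c["R"]
def pose():
    s=telemetry.sense();return s["eef_pos"],s["tool_rot"]
E
python3 - <<'E'
from h import *
a=cv2.imread("pics/top0.png")[130:255,140:390]; b=cv2.imread("pics/side0.png")
a=cv2.resize(a,(600,300),interpolation=cv2.INTER_CUBIC)
b=cv2.resize(b[:,:],(400,300))
W=world("top",np.load("pics/top0.npy"))
im=cv2.imread("pics/top0.png")
for n,(u,v) in dict(grip=(364,297),box=(369,337),small=(447,343),pad=(530,242),lens=(262,323),loupe=(433,221),spacer=(547,354),stop=(358,259)).items(): print(n,W[int(v*.64),int(u*.64)].round(1))
f=im.astype(int);red=(f[...,2]>150)&(f[...,1]<80)&(f[...,0]<80);red[:170]=0;red[200:]=0;red[:,:205]=0;red[:,260:]=0
print(red.sum(),W[red].mean(0)); r=cv2.minAreaRect(W[red][:,:2].astype(np.float32));print(r)
# pad
z=np.zeros(im.shape[:2],bool);z[140:168,300:380]=1;k=z&(f.sum(2)<120);print(k.sum(),W[k].mean(0),cv2.minAreaRect(W[k][:,:2].astype(np.float32)))
# bar: points z 20-34 around grip
c=W[red].mean(0);m=(abs(W[...,:2]-c[:2]).max(-1)<95)&(W[...,2]>36)
cv2.imwrite("pics/m.png",m*255)
s=cv2.imread("pics/side0.png")
Wt=world("side",np.load("pics/side0.npy"));g=s.astype(int);rr=(g[...,2]>130)&(g[...,1]<70)&(g[...,0]<70)&(np.linalg.norm(Wt[...,:2]-c[:2],axis=-1)<60)
print("side red",rr.sum(),Wt[rr].mean(0) if rr.any() else 0,cv2.minAreaRect(Wt[rr][:,:2].astype(np.float32)) if rr.any() else 0)
cv2.imwrite("pics/c1.png",np.vstack([a,cv2.copyMakeBorder(b,0,0,0,200,cv2.BORDER_CONSTANT)]))
E
```

```text
grip [478.8 371.1  66. ]
box [411.  362.4  22.4]
small [400.  221.9  10.9]
pad [584.9  70.5   7.3]
lens [435.3 547.1  63. ]
loupe [616.5 248.5  40.4]
spacer [381.4  45.6  26.5]
stop [551.2 382.6  24.3]
66 [480.86832979 370.93379797  69.12705836]
((480.7356872558594, 371.0220947265625), (11.998503684997559, 39.8574104309082), 8.007983207702637)
889 [583.33862378  69.67386195   5.36125886] ((544.3369750976562, 155.2553253173828), (100.9296875, 365.874267578125), 24.612964630126953)
side red 45 [480.91624983 366.55710402  69.06532223] ((481.1749572753906, 368.2907409667969), (11.674838066101074, 40.28031539916992), 7.834167957305908)[ WARN:0@0.592] global loadsave.cpp:1063 imwrite_ Unsupported depth image for selected encoder is fallbacked to CV_8U.
```

View pics/c1.png

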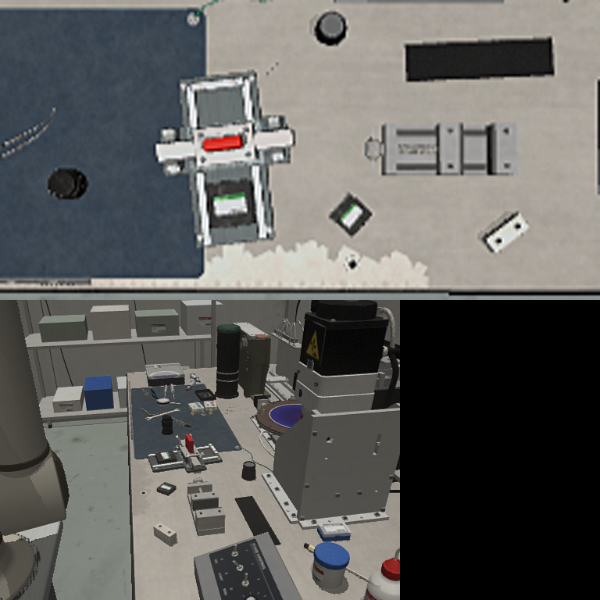

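The box in the lane at crop (231,205) is the larger of the two lookalikes, and it lies at the stated start position. The one at (351,214) is smaller and outside the nest, so it is a decoy. The bar's red grip is at (222,143), yaw ≈ 8°, and its top at z ≈ 69 agrees with the expected 70. Next I'll plan the approach.

```bash
cat >> h.py <<'E'
def plan(p,yaw,flip=None):
    """shift (tool axes, units of 20mm) & turn (units of pi) to p with jaws along yaw (deg), tool down"""
    q,e=pose();R=Ro.from_euler("xyz",e).as_matrix()
    y=np.array([np.cos(np.radians(yaw)),np.sin(np.radians(yaw)),0]);x=np.array([0,0,-1.])
    for s in(1,-1):
        T=np.stack([x,s*y,np.cross(x,s*y)],1)
        rv=Ro.from_matrix(R.T@T).as_rotvec()
        if np.linalg.norm(rv)>np.pi/2+.3: continue
        print("s",s,"at",q.round(1),"shift/20 now-axes",(R.T@(np.array(p)-q)/20).round(3),"final-axes",(T.T@(np.array(p)-q)/20).round(3),"turn deg",np.degrees(rv).round(2),"turn/pi",(rv/np.pi).round(4))
E
python3 - <<'E'
from h import *
q,e=pose();print(Ro.from_euler("xyz",e).as_matrix().round(3))
plan([440,330,240],8)
E
```

```text
[[-0.     0.28  -0.96 ]
 [ 0.001 -0.96  -0.28 ]
 [-1.    -0.001  0.   ]]
s 1 at [ 153.9 -527.8  230.6] shift/20 now-axes [ -0.424 -37.171 -25.74 ] final-axes [ -0.468  20.133 -40.483] turn deg [-8.174e+01 -5.000e-02  6.000e-02] turn/pi [-4.541e-01 -3.000e-04  3.000e-04]
s -1 at [ 153.9 -527.8  230.6] shift/20 now-axes [ -0.424 -37.171 -25.74 ] final-axes [ -0.468 -20.133  40.483] turn deg [9.826e+01 6.000e-02 5.000e-02] turn/pi [5.459e-01 3.000e-04 3.000e-04]
```

```bash
python3 - <<'E'
from h import *
W=world("top",np.load("pics/top0.npy"))
for x0 in range(300,800,50):
    print(x0,[int(np.percentile(W[(W[...,0]>x0)&(W[...,0]<x0+50)&(W[...,1]>y0)&(W[...,1]<y0+50)][:,2],98)) if ((W[...,0]>x0)&(W[...,0]<x0+50)&(W[...,1]>y0)&(W[...,1]<y0+50)).any() else -1 for y0 in range(-300,550,50)])
E
python3 -m inch '[[[0,-0.22,-1],[-0.0093,0,0]],[[0,-0.22,-1],[-0.0093,0,0]],[[0,-0.22,-1],[-0.0093,0,0]],[[0,-0.22,-1],[-0.0093,0,0]],[[0,-0.22,-1],[-0.0093,0,0]],[[0,-0.22,-1],[-0.0093,0,0]]]'
```

```text
300 [4, 3, 3, 3, 3, 4, 3, 4, 3, 3, 3, 3, 3, 4, 5, 4, 5]
350 [4, 4, 4, 4, 4, 4, 27, 25, 4, 3, 11, 4, 22, 24, 9, 5, 4]
400 [73, 53, 52, 53, 52, 3, 19, 19, 47, 18, 12, 3, 1174, 25, 11, 5, 61]
450 [78, 82, 76, 71, 70, 3, 51, 53, 53, 41, 40, 24, 45, 71, 45, 5, 7]
500 [18, 82, 82, 81, 80, 4, 51, 49, 50, 37, 4, 4, 45, 30, 18, 5, 5]
550 [4, 85, 85, 85, 84, 5, 7, 7, 7, 5, 3, 3, 13, 25, 14, 5, 6]
600 [4, 4, 4, 64, 59, 4, 6, 5, 5, 4, 41, 40, 3, 5, 7, 5, 6]
650 [4, 131, 92, 66, 63, 12, 256, 255, 225, 182, 138, 5, 4, 4, 4, 4, 3]
700 [154, 165, 92, 9, 6, 23, 257, 255, 439, 441, 439, 8, 10, 59, 62, 62, 62]
750 [4, 4, 4, 4, 4, 4, 257, 250, 441, 460, 441, 40, 58, 63, 63, 62, 62]
time: 0.7
eef_pos: [258.1, -459.3, 227.6]
tool_rot: [-1.58, 1.564, 2.023]
wrist_force: [-0.1, 0.0, -0.2]
gripper_width: 85.3
```

```bash
python3 -m inch '[[[0,-0.22,-1],[-0.0093,0,0]],[[0,-0.22,-1],[-0.0093,0,0]],[[0,-0.22,-1],[-0.0093,0,0]],[[0,-0.22,-1],[-0.0093,0,0]],[[0,-0.22,-1],[-0.0093,0,0]],[[0,-0.22,-1],[-0.0093,0,0]],[[0,-0.22,-1],[-0.0093,0,0]],[[0,-0.22,-1],[-0.0093,0,0]],[[0,-0.22,-1],[-0.0093,0,0]],[[0,-0.22,-1],[-0.0093,0,0]],[[0,-0.22,-1],[-0.0093,0,0]],[[0,-0.22,-1],[-0.0093,0,0]]]'
python3 -m inch '[[[0,-0.22,-1],[-0.0093,0,0]],[[0,-0.22,-1],[-0.0093,0,0]],[[0,-0.22,-1],[-0.0093,0,0]],[[0,-0.22,-1],[-0.0093,0,0]],[[0,-0.22,-1],[-0.0093,0,0]],[[0,-0.22,-1],[-0.0093,0,0]],[[0,-0.22,-1],[-0.0093,0,0]],[[0,-0.22,-1],[-0.0093,0,0]],[[0,-0.22,-1],[-0.0093,0,0]],[[0,-0.22,-1],[-0.0093,0,0]],[[0,-0.22,-1],[-0.0093,0,0]],[[0,-0.22,-1],[-0.0093,0,0]]]'
python3 -c "
from h import *
plan([440,330,240],8)"
```

```text
time: 1.9
eef_pos: [426.0, -267.4, 223.5]
tool_rot: [-1.762, 1.556, 2.206]
wrist_force: [-0.4, -0.8, -0.5]
gripper_width: 85.2
time: 3.1
eef_pos: [514.0, -28.4, 220.7]
tool_rot: [-1.89, 1.548, 2.444]
wrist_force: [-0.2, -0.4, -0.1]
gripper_width: 85.3
s 1 at [514.  -28.4 220.7] shift/20 now-axes [ -0.642 -10.078 -15.288] final-axes [ -0.966  -1.17  -18.26 ] turn deg [-29.69  -0.72   1.1 ] turn/pi [-0.1649 -0.004   0.0061]
```

```bash
python3 -m inch '[[[-0.05,-0.3,-1],[-0.0093,0,0.0004]],[[-0.05,-0.3,-1],[-0.0093,0,0.0004]],[[-0.05,-0.3,-1],[-0.0093,0,0.0004]],[[-0.05,-0.3,-1],[-0.0093,0,0.0004]],[[-0.05,-0.3,-1],[-0.0093,0,0.0004]],[[-0.05,-0.3,-1],[-0.0093,0,0.0004]],[[-0.05,-0.3,-1],[-0.0093,0,0.0004]],[[-0.05,-0.3,-1],[-0.0093,0,0.0004]],[[-0.05,-0.3,-1],[-0.0093,0,0.0004]],[[-0.05,-0.3,-1],[-0.0093,0,0.0004]],[[-0.05,-0.3,-1],[-0.0093,0,0.0004]],[[-0.05,-0.3,-1],[-0.0093,0,0.0004]]]'
python3 -c "
from h import *
plan([450,350,240],8)"
```

```text
time: 4.3
eef_pos: [491.8, 230.1, 231.0]
tool_rot: [-2.249, 1.556, 2.45]
wrist_force: [-0.1, -0.2, -0.6]
gripper_width: 85.3
s 1 at [491.8 230.1 231. ] shift/20 now-axes [-0.371 -2.172 -5.97 ] final-axes [-0.452 -1.233 -6.227] turn deg [-8.76 -0.59  0.62] turn/pi [-0.0486 -0.0033  0.0035]
```

```bash
python3 -m inch '[[[-0.05,-0.25,-1],[-0.008,-0.0005,0.0006]],[[-0.05,-0.25,-1],[-0.008,-0.0005,0.0006]],[[-0.05,-0.25,-1],[-0.008,-0.0005,0.0006]],[[-0.05,-0.25,-1],[-0.008,-0.0005,0.0006]],[[-0.05,-0.25,-1],[-0.008,-0.0005,0.0006]],[[-0.05,-0.2,-1],[-0.008,-0.0005,0.0005]],[[0,0,-1],[0,0,0]],[[0,0,0],[0,0,0]],[[0,0,0],[0,0,0]]]'
python3 - <<'E'
from h import *
P=pose();p,d=optics.snapshot("wrist");cv2.imwrite("pics/w1.png",p[...,::-1])
W=world("wrist",d,P);np.save("pics/w1.npy",W);print(P)
cv2.imwrite("pics/w1b.png",cv2.resize(p[...,::-1],(800,600),interpolation=cv2.INTER_CUBIC))
f=p.astype(int);red=(f[...,0]>130)&(f[...,1]<80)&(f[...,2]<80)&(W[...,2]>50)&(W[...,2]<85)&(np.linalg.norm(W[...,:2]-[481,370],axis=-1)<60)
top=red&(W[...,2]>np.percentile(W[red][:,2],95)-6)
print(red.sum(),np.percentile(W[red][:,2],95),top.sum(),cv2.minAreaRect(W[top][:,:2].astype(np.float32)))
plan([480.8,369.5,120],8)
E
```

```text
time: 5.2
eef_pos: [449.8, 375.3, 233.9]
tool_rot: [-1.129, 1.564, -2.552]
wrist_force: [-0.3, -0.3, -0.4]
gripper_width: 85.5
(array([449.78683489, 375.27625542, 233.8545713 ]), array([-1.12899632,  1.56437075, -2.55156244]))
537 71.64566762940987 537 ((480.9326171875, 370.18060302734375), (13.136155128479004, 42.44147491455078), 6.025468349456787)
s 1 at [449.8 375.1 233.8] shift/20 now-axes [5.68  1.526 0.492] final-axes [5.688 1.496 0.495] turn deg [0.48 0.16 0.34] turn/pi [0.0026 0.0009 0.0019]
```

View pics/w1b.png

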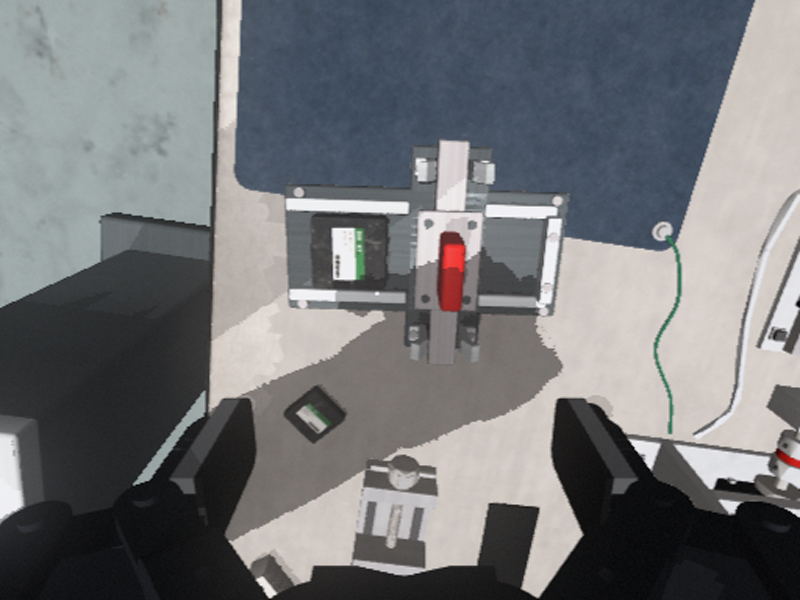

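The wrist view (800x600) shows the bar with its red grip at (453,272), the bar ends in the brackets at (453,165) and (442,340), and the die box in the lane at (349,250). The stop is at (552,255) and the small decoy at (315,413). I'll refine the nest yaw from the rails.

```bash
cat >> h.py <<'E'
def plane(u,v,z,P):
    """512x384 wrist pixel -> world point at height z"""
    c=optics.calibration("wrist");M=c["mount"];K=c["intrinsics"];R=Ro.from_euler("xyz",P[1]).as_matrix()
    r=np.stack([(u-K[0,2])/K[0,0],(v-K[1,2])/K[1,1],np.ones(len(u))],-1)@M[:3,:3].T@R.T
    o=R@M[:3,3]+P[0];return o+r*((z-o[2])/r[:,2])[:,None]
E
python3 - <<'E'
from h import *
P=(np.array([449.78683489, 375.27625542, 233.8545713 ]), np.array([-1.12899632,  1.56437075, -2.55156244]))
im=cv2.imread("pics/w1.png").astype(int);W=np.load("pics/w1.npy")
for n,(a,b,c,d,z) in dict(UL=(290,405,192,220,14),UR=(490,555,198,224,14),LL=(292,370,284,312,14),LR=(482,535,288,312,14)).items():
    m=np.zeros((384,512),bool);m[int(c*.64):int(d*.64),int(a*.64):int(b*.64)]=1;m&=im.min(2)>185
    v,u=np.nonzero(m);X=plane(u,v,z,P)[:,:2].astype(np.float32)
    vx,vy,x0,y0=cv2.fitLine(X,cv2.DIST_L2,0,.01,.01).ravel();print(n,m.sum(),np.degrees(np.arctan(vy/vx)).round(2),x0,y0,"depth z",np.median(W[m][:,2]))
# bar ends: side edges
g=cv2.cvtColor(cv2.imread("pics/w1.png"),cv2.COLOR_BGR2GRAY)
e=np.array
for v in (92,95,98,101,104,  215,219,223,227,230):
    row=g[v,255:325].astype(int);print(v,''.join(f"{x:4d}" for x in row[10:60]))
# box label/top outline
d=(im.max(2)<70)&(W[...,2]>12)&(W[...,2]<32);d[:,:195]=0;d[:,252:]=0;d[:130]=0;d[190:]=0
v,u=np.nonzero(d);print("box",d.sum(),cv2.minAreaRect(plane(u,v,22,P)[:,:2].astype(np.float32)),np.median(W[d][:,2]))
for uu,vv in((332,335),(220,250),(600,100),(330,460)): print(W[int(vv*.64),int(uu*.64)].round(1))
E
```

```text
UL 568 5.87 405.78842 395.0726 depth z 14.364915055149837
UR 328 6.22 528.14624 409.05774 depth z 14.651453498698004
LL 262 8.33 389.42316 324.092 depth z 14.195513709967756Traceback (most recent call last):
  File "<stdin>", line 7, in <module>
cv2.error: OpenCV(4.12.0) /io/opencv/modules/imgproc/src/linefit.cpp:50: error: (-215:Assertion failed) count > 0 in function 'fitLine2D_wods'
```

```bash
python3 -m inch '[[[1,0.3,0.1],[0.002,0.0003,0.0008]],[[1,0.3,0.1],[0.003,0.0003,0.0008]],[[1,0.3,0.1],[0.003,0.0003,0.0008]],[[1,0.3,0.1],[0.002,0,0]],[[1,0.3,0.1],[0.002,0,0]],[[0.7,0,0],[0,0,0]],[[0,0,0],[0,0,0]]]'
python3 -c "
from h import *
plan([480.9,370,36],6.4)"
```

```text
time: 5.95
eef_pos: [483.7, 362.9, 116.8]
tool_rot: [1.682, 1.568, 0.214]
wrist_force: [0.5, -0.7, -1.0]
gripper_width: 85.4
s 1 at [483.7 362.9 116.8] shift/20 now-axes [ 4.037 -0.115 -0.365] final-axes [ 4.038 -0.098 -0.368] turn deg [-0.53 -0.02 -0.19] turn/pi [-0.0029 -0.0001 -0.001 ]
```

```bash
python3 -m inch '[[[1,-0.05,-0.18],[-0.0029,0,-0.001]],[[1,-0.05,-0.18],[0,0,0]],[[1,0,0],[0,0,0]],[[1,0,0],[0,0,0]],[[0,0,0],[0,0,0]]]'
python3 -c "
from h import *
plan([480.9,370,36],6.4)"
python3 -m inch '[[[0,0,0],[0,0,0]],[[0,0,0],[0,0,0]],[[0,0,0],[0,0,0]],[[0,0,0],[0,0,0]],[[0,0,0],[0,0,0]],[[0,0,0],[0,0,0]],[[0,0,0],[0,0,0]],[[0,0,0],[0,0,0]]]' 0 70
python3 -c "
from h import *
plan([480.9,370,36],6.4)"
```

```text
time: 6.45
eef_pos: [482.2, 370.1, 40.1]
tool_rot: [2.156, 1.564, 0.696]
wrist_force: [-0.3, -0.3, -0.8]
gripper_width: 85.2
s 1 at [482.2 370.1  40.1] shift/20 now-axes [ 0.203 -0.066 -0.003] final-axes [ 0.203 -0.065 -0.004] turn deg [-0.03 -0.2  -0.3 ] turn/pi [-0.0002 -0.0011 -0.0017]
time: 7.25
eef_pos: [483.0, 371.2, 46.2]
tool_rot: [2.216, 1.559, 0.757]
wrist_force: [-1.1, -0.4, -0.8]
gripper_width: 12.4
s 1 at [483.  371.2  46.2] shift/20 now-axes [ 0.509 -0.117  0.05 ] final-axes [ 0.51  -0.113  0.046] turn deg [-0.   -0.39 -0.52] turn/pi [-0.     -0.0022 -0.0029]
```

```bash
python3 -m inch '[[[0.03,0,0],[0,0,0]],[[0.03,0,0],[0,0,0]],[[0.3,0,0],[0,-0.0022,-0.0029]],[[0.3,0,0],[0,0,0]]]' 0.4
python3 -c "
from h import *
plan([480.9,370,35],6.4)"
python3 -m inch '[[[0.04,0,0],[0,0,0]],[[0.04,0,0],[0,0,0]],[[0.04,0,0],[0,0,0]],[[0.04,0,0],[0,0,0]],[[0.04,0,0],[0,0,0]],[[0.04,0,0],[0,0,0]]]' 0 70
python3 - <<'E'
from h import *
plan([480.9,370,36],6.4)
P=pose();p,d=optics.snapshot("wrist");cv2.imwrite("pics/w2.png",p[...,::-1])
cv2.imwrite("pics/w2b.png",cv2.resize(p[...,::-1],(640,480)))
E
```

```text
time: 7.65
eef_pos: [484.4, 371.8, 33.6]
tool_rot: [1.788, 1.568, 0.328]
wrist_force: [-0.3, -0.2, 0.1]
gripper_width: 34.4
s 1 at [484.4 371.8  33.6] shift/20 now-axes [-0.07  -0.184  0.068] final-axes [-0.07  -0.184  0.068] turn deg [-0.03 -0.03 -0.14] turn/pi [-0.0002 -0.0002 -0.0008]
time: 8.25
eef_pos: [482.6, 371.4, 31.3]
tool_rot: [2.843, 1.57, 1.385]
wrist_force: [-2.1, -0.9, 6.2]
gripper_width: 13.0
s 1 at [482.6 371.4  31.3] shift/20 now-axes [-0.236 -0.093  0.061] final-axes [-0.236 -0.093  0.062] turn deg [ 0.08 -0.03 -0.01] turn/pi [ 0.0004 -0.0001 -0.    ]
```

View pics/w2b.png

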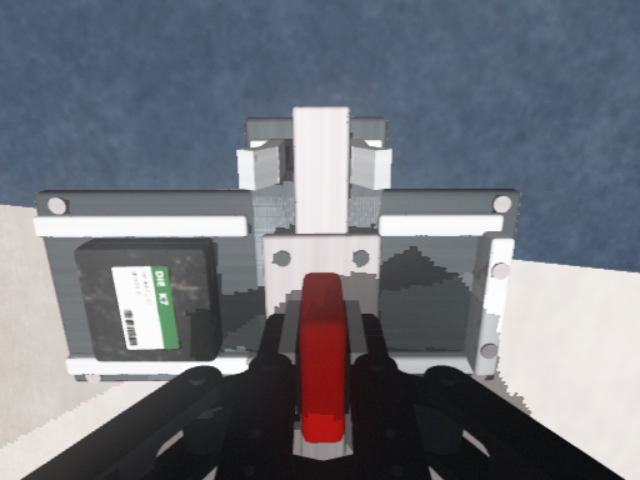

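The bar grip is held at (322,355) with the box (150,300) and rails clear. The rails run level in the image, so tool yaw 6.4° matches the nest. Before carrying the bar I'll check clearances around the pad, then lift straight up.

```bash
python3 - <<'E'
from h import *
W=world("top",np.load("pics/top0.npy"));im=cv2.imread("pics/top0.png").astype(int)
for y0 in range(-60,240,30):
    m=(W[...,1]>y0)&(W[...,1]<y0+30)
    print(y0,"first x>500 with z>12:",[round(float(W[m&(W[...,2]>h)&(W[...,0]>535)][:,0].min())) for h in(12,60,120)],"vise max x",W[m&(W[...,2]>12)&(W[...,0]<535)&(W[...,0]>400)][:,0].max(initial=0).round())
k=(im.max(2)<60)&(abs(W[...,0]-585)<40)&(abs(W[...,1]-70)<110)&(W[...,2]<15)
k=cv2.morphologyEx(k.astype(np.uint8),cv2.MORPH_OPEN,np.ones((3,3)))>0
print(k.sum(),cv2.minAreaRect(W[k][:,:2].astype(np.float32)),W[k].mean(0))
E
python3 -m inch '[[[-0.3,0,0],[0,0,0]],[[-0.6,0,0],[0,0,0]],[[-1,0,0],[0,0,0]],[[-1,0,0],[0,0,0]],[[-1,0,0],[0,0,0]],[[-1,0,0],[0,0,0]],[[0,0,0],[0,0,0]]]'
python3 -c "
from h import *
plan([482.6,371.4,120],6.4)"
```

```text
-60 first x>500 with z>12: [662, 877, 877] vise max x 0.0
time: 9.0
eef_pos: [482.1, 370.8, 135.0]
tool_rot: [-1.185, 1.569, -2.643]
wrist_force: [0.5, 0.7, -2.8]
gripper_width: 13.4
s 1 at [482.1 370.8 135. ] shift/20 now-axes [ 0.75   0.031 -0.026] final-axes [ 0.75   0.03  -0.025] turn deg [0.06 0.03 0.08] turn/pi [0.0003 0.0002 0.0004]Traceback (most recent call last):
  File "<stdin>", line 5, in <module>
    return umr_minimum(a, axis, None, out, keepdims, initial, where)
ValueError: zero-size array to reduction operation minimum which has no identity
```

Run:
```python
from h import *
W=world("top",np.load("pics/top0.npy"));im=cv2.imread("pics/top0.png").astype(int)
for y0 in range(-60,240,30):
    m=(W[...,1]>y0)&(W[...,1]<y0+30)
    print(y0,[W[m&(W[...,2]>h)&(W[...,0]>535)][:,0].min(initial=9999).round() for h in(12,60,120)],"vise",W[m&(W[...,2]>12)&(W[...,0]<535)&(W[...,0]>400)][:,0].max(initial=0).round())
k=(im.max(2)<60)&(abs(W[...,0]-585)<40)&(abs(W[...,1]-70)<110)&(W[...,2]<15)
k=cv2.morphologyEx(k.astype(np.uint8),cv2.MORPH_OPEN,np.ones((3,3)))>0
print(k.sum(),cv2.minAreaRect(W[k][:,:2].astype(np.float32)),W[k].mean(0))
plan([580,70,130],2.8)
```

```text
-60 [np.float64(662.0), np.float64(877.0), np.float64(877.0)] vise 0.0
-30 [np.float64(699.0), np.float64(9999.0), np.float64(9999.0)] vise 0.0
0 [np.float64(678.0), np.float64(9999.0), np.float64(9999.0)] vise 401.0
30 [np.float64(658.0), np.float64(671.0), np.float64(671.0)] vise 505.0
60 [np.float64(656.0), np.float64(682.0), np.float64(682.0)] vise 505.0
90 [np.float64(655.0), np.float64(682.0), np.float64(682.0)] vise 505.0
120 [np.float64(655.0), np.float64(683.0), np.float64(683.0)] vise 506.0
150 [np.float64(655.0), np.float64(682.0), np.float64(683.0)] vise 506.0
180 [np.float64(655.0), np.float64(683.0), np.float64(683.0)] vise 506.0
210 [np.float64(605.0), np.float64(683.0), np.float64(683.0)] vise 411.0
891 ((584.032958984375, 69.1725845336914), (42.45083236694336, 173.8956756591797), 2.8318960666656494) [583.69657508  69.54411591   2.72842509]
s 1 at [482.1 370.8 135. ] shift/20 now-axes [ 0.254  3.173 15.497] final-axes [ 0.25   4.156 15.263] turn deg [3.66 0.03 0.07] turn/pi [0.0203 0.0002 0.0004]
```

```bash
python3 -m inch '[[[0.02,0.24,0.6],[0.0014,0,0]],[[0.02,0.24,1],[0.0014,0,0]],[[0.02,0.24,1],[0.0014,0,0]],[[0.02,0.24,1],[0.0014,0,0]],[[0.02,0.24,1],[0.0014,0,0]],[[0.02,0.24,1],[0.0014,0,0]],[[0.02,0.24,1],[0.0014,0,0]],[[0.02,0.24,1],[0.0014,0,0]],[[0.02,0.24,1],[0.0014,0,0]],[[0.02,0.24,1],[0.0014,0,0]],[[0.02,0.24,1],[0.0014,0,0]],[[0.02,0.24,1],[0.0014,0,0]]]'
python3 -c "
from h import *
plan([584,69,60],2.8)"
```

```text
time: 10.2
eef_pos: [558.8, 127.9, 115.8]
tool_rot: [-1.132, 1.552, -2.646]
wrist_force: [1.1, 0.6, -2.0]
gripper_width: 13.0
s 1 at [558.8 127.9 115.8] shift/20 now-axes [2.796 1.138 2.988] final-axes [2.791 1.114 3.002] turn deg [0.46 0.47 0.99] turn/pi [0.0025 0.0026 0.0055]
```

```bash
python3 -m inch '[[[-0.1,0.37,0.95],[0.001,0.0015,0.003]],[[0,0.37,0.95],[0.001,0.0015,0.003]],[[0.3,0.3,0.7],[0.0005,0,0]],[[0.5,0,0],[0,0,0]],[[0.6,0,0],[0,0,0]],[[0,0,0],[0,0,0]]]'
python3 -c "
from h import *
plan([584,69,25],2.8)"
```

```text
time: 10.8
eef_pos: [580.6, 69.1, 80.7]
tool_rot: [-1.52, 1.563, -3.048]
wrist_force: [0.2, 0.1, -2.2]
gripper_width: 13.6
s 1 at [580.6  69.1  80.7] shift/20 now-axes [2.782 0.191 0.011] final-axes [2.783 0.171 0.013] turn deg [-0.33  0.02  0.42] turn/pi [-0.0018  0.0001  0.0024]
```

Contact is expected at TCP z ≈ 24–25 (3 mm pad + 21.5 mm hold offset), so I'll lower in steps.

```bash
python3 -m inch '[[[0.8,0.15,0],[-0.001,0,0.0024]],[[0.8,0,0],[0,0,0]],[[0.5,0,0],[0,0,0]],[[0.2,0,0],[0,0,0]],[[0.1,0,0],[0,0,0]]]'
python3 -c "
from h import *
plan([584,69,25],2.8)"
```

```text
time: 11.3
eef_pos: [582.1, 72.4, 29.9]
tool_rot: [-1.554, 1.569, -3.074]
wrist_force: [0.2, -1.0, -1.5]
gripper_width: 13.2
s 1 at [582.1  72.4  29.9] shift/20 now-axes [0.243 0.086 0.174] final-axes [0.244 0.086 0.174] turn deg [0.1  0.   0.09] turn/pi [0.0006 0.     0.0005]
```

```bash
python3 -m inch '[[[0.12,0.05,0.1],[0,0,0]],[[0.12,0,0],[0,0,0]],[[0.08,0,0],[0,0,0]]]'
python3 -c "
from h import *
plan([584,69,25],2.8)"
```

```text
time: 11.6
eef_pos: [584.0, 70.7, 24.4]
tool_rot: [2.024, 1.571, 0.505]
wrist_force: [-0.5, -0.1, -2.3]
gripper_width: 13.6
s 1 at [584.   70.7  24.4] shift/20 now-axes [-0.03  -0.004  0.087] final-axes [-0.03  -0.003  0.087] turn deg [ 0.14 -0.01 -0.01] turn/pi [ 0.0008 -0.     -0.0001]
```

```bash
python3 -m inch '[[[0.06,0,0],[0,0,0]],[[0.06,0,0],[0,0,0]]]'
python3 -m inch '[[[0.05,0,0],[0,0,0]],[[0.05,0,0],[0,0,0]]]'
```

```text
time: 11.8
eef_pos: [584.1, 70.8, 24.3]
tool_rot: [1.895, 1.569, 0.375]
wrist_force: [-5.8, -0.4, 5.6]
gripper_width: 13.0
time: 12.0
eef_pos: [584.2, 70.7, 24.3]
tool_rot: [1.83, 1.568, 0.31]
wrist_force: [-4.9, 0.4, 6.7]
gripper_width: 13.2
```

```bash
python3 -m inch '[[[-0.03,0,0],[0,0,0]],[[0,0,0],[0,0,0]],[[0,0,0],[0,0,0]],[[-0.3,0,0],[0,0,0]],[[-0.8,0,0],[0,0,0]],[[-1,0,0],[0,0,0]],[[-1,0,0],[0,0,0]],[[-1,0,0],[0,0,0]],[[-0.5,-0.5,-0.5],[0,0,0]],[[-0.5,-0.5,-1],[0,0,0]],[[-0.3,-0.5,-1],[0,0,0]],[[-0.3,-0.5,-1],[0,0,0]]]' 0.45
python3 -c "
from h import *
plan([425,380,200],6.4)"
```

```text
time: 13.2
eef_pos: [538.8, 139.6, 144.3]
tool_rot: [1.783, 1.567, 0.258]
wrist_force: [0.8, 0.2, -0.3]
gripper_width: 38.5
s 1 at [538.8 139.6 144.3] shift/20 now-axes [ -2.792  -5.114 -12.273] final-axes [ -2.783  -4.314 -12.578] turn deg [-3.73 -0.04 -0.21] turn/pi [-0.0207 -0.0002 -0.0012]
```

```bash
python3 -m inch '[[[-0.25,-0.4,-1],[-0.002,0,0]],[[-0.25,-0.4,-1],[-0.002,0,0]],[[-0.25,-0.4,-1],[-0.002,0,0]],[[-0.25,-0.4,-1],[-0.002,0,0]],[[-0.25,-0.4,-1],[-0.002,0,0]],[[-0.25,-0.4,-1],[-0.002,0,0]],[[-0.25,-0.4,-1],[-0.002,0,0]],[[-0.25,-0.4,-1],[-0.002,0,0]],[[-0.25,-0.4,-1],[-0.002,0,0]],[[-0.25,-0.4,-1],[-0.002,0,0]],[[-0.25,-0.2,-1],[0,0,0]],[[0,0,0],[0,0,0]]]' 0
python3 - <<'E'
from h import *
plan([397,360,100],6.4)
P=pose();p,d=optics.snapshot("wrist");cv2.imwrite("pics/w3.png",p[...,::-1]);print(P)
W=world("wrist",d,P);np.save("pics/w3.npy",W);np.save("pics/w3p.npy",np.array(P))
cv2.imwrite("pics/w3b.png",cv2.resize(p[...,::-1],(800,600),interpolation=cv2.INTER_CUBIC))
E
```

```text
time: 14.4
eef_pos: [421.2, 365.7, 201.9]
tool_rot: [2.541, 1.569, 1.087]
wrist_force: [0.3, 0.4, -0.2]
gripper_width: 0.2
s 1 at [421.2 365.7 201.9] shift/20 now-axes [ 5.093 -1.244  0.151] final-axes [ 5.094 -1.237  0.149] turn deg [ 0.31 -0.1  -0.07] turn/pi [ 0.0017 -0.0006 -0.0004]
(array([421.24512097, 365.71093136, 201.88658316]), array([2.54073072, 1.56861666, 1.08707555]))
```

View pics/w3b.png

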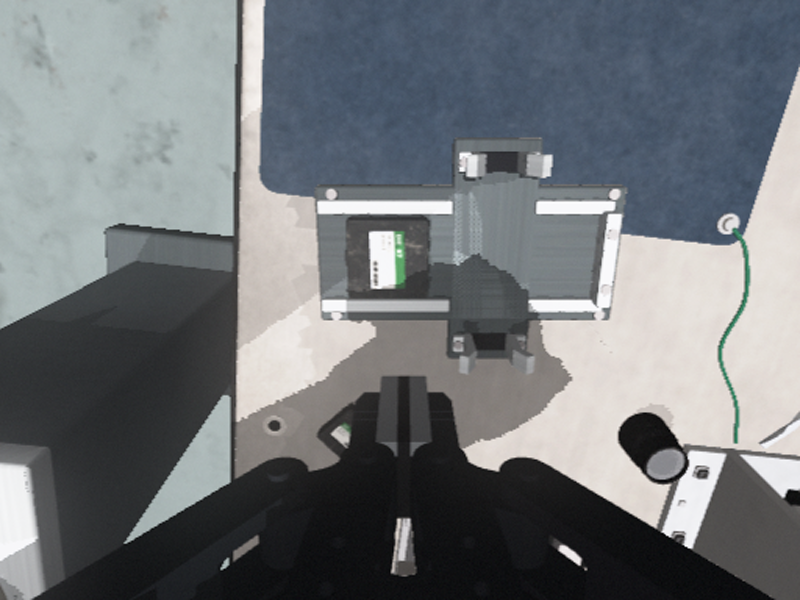

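The lane is open. In this view (800x600) the box top spans (347–430, 217–297), the rails' inner edges lie at rows ≈214 and ≈299, the slots are at (506,162) and (490,341), and the shut fingertips are at (403,378). Now I'll convert to metric.

Run:
```python
from h import *
P=np.load("pics/w3p.npy");f=lambda pts,z:plane(np.array([p[0]*.64 for p in pts]),np.array([p[1]*.64 for p in pts]),z,P)
U=f([(330,214),(452,214)],14);L=f([(330,299),(450,299)],14);print("rails inner",U[:,:2].round(1),L[:,:2].round(1))
yaw=np.radians(6.4);n=np.array([np.cos(yaw),np.sin(yaw)]);t=np.array([-n[1],n[0]])
print("mid t",(np.r_[U,L][:,:2]@t).round(1))
B=f([(347,217),(347,295),(430,217),(430,297)],22);print("box n",(B[:,:2]@n).round(1),"t",(B[:,:2]@t).round(1))
S=f([(608,215),(599,305)],24);print("stop front n",(S[:,:2]@n).round(1))
T=f([(487,172),(525,172),(473,335),(507,335)],10);print("slots n",(T[:,:2]@n).round(1),"t",(T[:,:2]@t).round(1))
q=np.array([482.6,371.4]);print("bar seat n,t",q@n,q@t)
b=f([(317,186),(321,320),(625,187),(610,320)],8);print("plate n",(b[:,:2]@n).round(1),"t",(b[:,:2]@t).round(1))
```

```text
rails inner [[373.6 386.4]
 [450.7 395.4]] [[377.7 329.4]
 [457.7 338.8]]
mid t [342.3 342.7 285.3 285.6]
box n [425.9 424.5 477.5 478.7] t [341.9 290.8 342.1 289.7]
stop front n [587.4 589.2]
slots n [513.4 537.2 509.9 533.5] t [368.6 368.7 257.9 258. ]
bar seat n,t 520.9919592083331 315.2904984934728
plate n [405.9 404.4 602.3 604.6] t [359.1 267.9 359.5 268.7]
```

```bash
python3 -m inch '[[[0.5,-0.8,0.1],[0.0004,-0.0003,-0.0002]],[[0.5,-0.8,0.1],[0.0004,-0.0003,-0.0002]],[[0.7,-0.8,0],[0.0004,0,0]],[[1,-0.6,0],[0.0004,0,0]],[[1,0,0],[0,0,0]],[[1,0,0],[0,0,0]],[[0,0,0],[0,0,0]]]'
python3 -c "
from h import *
plan([360.5,356.4,13],6.5)"
```

```text
time: 15.15
eef_pos: [358.9, 348.0, 102.4]
tool_rot: [-0.438, 1.567, -1.9]
wrist_force: [0.2, -0.7, -0.4]
gripper_width: -0.2
s 1 at [358.9 348.  102.4] shift/20 now-axes [ 4.471  0.134 -0.425] final-axes [ 4.472  0.129 -0.41 ] turn deg [-0.27  0.19  0.09] turn/pi [-0.0015  0.001   0.0005]
```

```bash
python3 -m inch '[[[0.9,0.05,-0.2],[-0.0015,0.001,0.0005]],[[0.9,0.05,-0.2],[0,0,0]],[[0.9,0.05,0],[0,0,0]],[[0.8,0,0],[0,0,0]],[[0.3,0,0],[0,0,0]],[[0.1,0,0],[0,0,0]]]'
python3 -c "
from h import *
plan([360.5,356.4,14],6.5)"
```

```text
time: 15.75
eef_pos: [363.1, 354.8, 27.2]
tool_rot: [2.069, 1.566, 0.608]
wrist_force: [-0.4, 0.5, -0.4]
gripper_width: 0.0
s 1 at [363.1 354.8  27.2] shift/20 now-axes [ 0.658 -0.123 -0.095] final-axes [ 0.658 -0.121 -0.097] turn deg [-0.19 -0.12 -0.22] turn/pi [-0.0011 -0.0007 -0.0012]
```

```bash
python3 -m inch '[[[0.4,-0.05,-0.08],[-0.001,-0.0007,-0.0012]],[[0.2,0,0],[0,0,0]],[[0.05,0,0],[0,0,0]],[[0.03,0,0],[0,0,0]]]'
python3 -c "
from h import *
plan([482.4,371.4,14],6.5)"
```

```text
time: 16.15
eef_pos: [362.9, 357.0, 15.0]
tool_rot: [2.192, 1.568, 0.734]
wrist_force: [-0.2, 0.0, 0.3]
gripper_width: -0.1
s 1 at [362.9 357.   15. ] shift/20 now-axes [ 0.063  6.017 -0.043] final-axes [ 0.05   6.017 -0.04 ] turn deg [-0.02 -0.09 -0.12] turn/pi [-0.0001 -0.0005 -0.0007]
```

```bash
python3 -m inch '[[[0.02,0.4,0],[0,0,0]],[[0.02,0.6,0],[0,0,0]],[[0.02,0.6,0],[0,0,0]],[[0.02,0.6,0],[0,0,0]],[[0.02,0.6,0],[0,0,0]]]'
python3 -c "
from h import *
plan([481.5,370,14],6.5)"
```

```text
time: 16.65
eef_pos: [422.8, 364.4, 14.5]
tool_rot: [2.372, 1.566, 0.916]
wrist_force: [-3.8, 0.0, 5.6]
gripper_width: -0.2
s 1 at [422.8 364.4  14.5] shift/20 now-axes [0.034 2.948 0.057] final-axes [0.025 2.949 0.055] turn deg [ 0.04 -0.18 -0.17] turn/pi [ 0.0002 -0.001  -0.001 ]
```

```bash
python3 -m inch '[[[0,0.5,0],[0,-0.0005,-0.0005]],[[0,0.5,0],[0,-0.0005,-0.0005]],[[0,0.5,0],[0,0,0]],[[0,0.4,0],[0,0,0]]]'
python3 -c "
from h import *
plan([481.5,370,14],6.5)"
```

```text
time: 17.05
eef_pos: [465.2, 369.1, 14.6]
tool_rot: [-1.724, 1.57, 3.102]
wrist_force: [-2.8, -0.4, 4.0]
gripper_width: -0.0
s 1 at [465.2 369.1  14.6] shift/20 now-axes [0.031 0.817 0.049] final-axes [0.032 0.817 0.049] turn deg [-0.01 -0.    0.03] turn/pi [-0.0001 -0.      0.0002]
```

```bash
python3 -m inch '[[[0,0.2,0.02],[0,0,0]],[[0,0.2,0.02],[0,0,0]],[[0,0.15,0],[0,0,0]],[[0,0.1,0],[0,0,0]]]'
python3 -m inch '[[[0,0.1,0],[0,0,0]],[[0,0.1,0],[0,0,0]]]'
python3 -m inch '[[[0,0.1,0],[0,0,0]],[[0,0.1,0],[0,0,0]]]'
```

```text
time: 17.45
eef_pos: [479.6, 369.9, 14.6]
tool_rot: [-1.669, 1.57, -3.127]
wrist_force: [-3.2, -0.9, 4.3]
gripper_width: -0.1
time: 17.65
eef_pos: [483.3, 370.4, 14.6]
tool_rot: [-1.638, 1.569, -3.096]
wrist_force: [-8.8, 0.0, 4.8]
gripper_width: 0.0
time: 17.85
eef_pos: [483.6, 370.6, 14.5]
tool_rot: [-1.613, 1.562, -3.069]
wrist_force: [-15.1, -2.5, 11.3]
gripper_width: 0.0
```

The push force climbs and motion stops at about the predicted place (n ≈ 522 vs 520.5), so the box is against the stop. I'll back off, rise and check.

```bash
python3 -m inch '[[[0,-0.4,0],[0,0,0]],[[0,-0.6,0],[0,0.001,0.001]],[[-0.5,-0.5,0],[0,0,0]],[[-1,0,0],[0,0,0]],[[-1,0,0],[0,0,0]],[[-1,0,0],[0,0,0]],[[-1,0,0],[0,0,0]],[[-1,0,0],[0,0,0]],[[-1,0,0],[0,0,0]],[[0,0,0],[0,0,0]]]' 0.4
python3 - <<'E'
from h import *
plan([584.2,70.7,150],2.9)
P=pose();p,d=optics.snapshot("wrist");cv2.imwrite("pics/w4.png",p[...,::-1]);print(P)
np.save("pics/w4p.npy",np.array(P))
cv2.imwrite("pics/w4b.png",cv2.resize(p[60:324,140:],(0,0),fx=2.1,fy=2.1,interpolation=cv2.INTER_CUBIC)[...,::-1])
E
```

```text
time: 18.85
eef_pos: [452.3, 365.8, 152.3]
tool_rot: [-1.86, 1.567, 2.968]
wrist_force: [-0.2, -0.2, -0.6]
gripper_width: 34.2
s 1 at [452.3 365.8 152.3] shift/20 now-axes [ 0.076  4.848 15.42 ] final-axes [ 0.114  5.842 15.072] turn deg [ 3.74 -0.06  0.23] turn/pi [ 0.0208 -0.0003  0.0013]
(array([452.26925806, 365.83355095, 152.27931911]), array([-1.86027612,  1.56661624,  2.9679162 ]))
```

View pics/w4b.png

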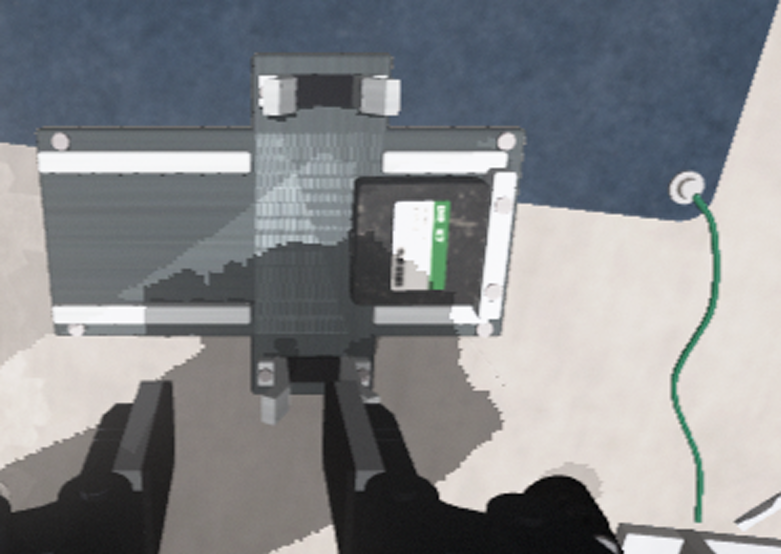

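The box is flush with the stop: its far edge runs along the stop face from (490,180) to (482,300), and its near edge at (353,240) is clear of the slot band. Next I'll fetch the bar.

```bash
python3 -m inch '[[[0,0.32,1],[0.0014,0,0]],[[0,0.32,1],[0.0014,0,0]],[[0,0.32,1],[0.0014,0,0]],[[0,0.32,1],[0.0014,0,0]],[[0,0.32,1],[0.0014,0,0]],[[0,0.32,1],[0.0014,0,0]],[[0,0.32,1],[0.0014,0,0]],[[0,0.32,1],[0.0014,0,0]],[[0,0.32,1],[0.0014,0,0]],[[0,0.32,1],[0.0014,0,0]],[[0,0.32,1],[0.0014,0,0]],[[0,0.32,1],[0.0014,0,0]]]'
python3 -c "
from h import *
plan([584.2,70.7,110],2.8)"
```

```text
time: 20.1
eef_pos: [548.2, 124.6, 136.2]
tool_rot: [-1.209, 1.55, -2.714]
wrist_force: [-0.5, 0.2, 0.3]
gripper_width: 34.2
s 1 at [548.2 124.6 136.2] shift/20 now-axes [1.297 1.644 2.796] final-axes [1.308 1.665 2.779] turn deg [0.95 0.44 1.13] turn/pi [0.0053 0.0024 0.0063]
```

```bash
python3 -m inch '[[[0.1,0.55,0.9],[0.002,0.0013,0.0033]],[[0.2,0.55,0.9],[0.002,0.0013,0.0033]],[[0.3,0.5,0.8],[0.001,0,0]],[[0.3,0,0],[0,0,0]],[[0.1,0,0],[0,0,0]]]'
python3 -c "
from h import *
plan([584.2,70.7,80],2.8)"
```

```text
time: 20.6
eef_pos: [582.5, 69.5, 109.4]
tool_rot: [-1.371, 1.566, -2.896]
wrist_force: [-0.8, -0.3, -0.5]
gripper_width: 34.2
s 1 at [582.5  69.5 109.4] shift/20 now-axes [ 1.468  0.096 -0.055] final-axes [ 1.468  0.089 -0.054] turn deg [-0.18  0.06  0.28] turn/pi [-0.001   0.0003  0.0015]
```

```bash
python3 -m inch '[[[0.7,0.08,-0.05],[-0.001,0.0003,0.0015]],[[0.8,0,0],[0,0,0]],[[0.8,0,0],[0,0,0]],[[0.6,0,0],[0,0,0]],[[0.3,0,0],[0,0,0]],[[0.1,0,0],[0,0,0]]]'
python3 -c "
from h import *
plan([584.2,70.7,24.5],2.8)"
```

```text
time: 21.2
eef_pos: [581.0, 74.1, 39.0]
tool_rot: [-1.592, 1.568, -3.11]
wrist_force: [0.9, -0.5, 0.8]
gripper_width: 34.1
s 1 at [581.   74.1  39. ] shift/20 now-axes [0.723 0.154 0.179] final-axes [0.724 0.152 0.178] turn deg [ 0.22 -0.    0.16] turn/pi [ 0.0012 -0.      0.0009]
```

```bash
python3 -m inch '[[[0.3,0.15,0.18],[0.0012,0,0.0009]],[[0.25,0,0],[0,0,0]],[[0.1,0,0],[0,0,0]]]'
python3 -c "
from h import *
plan([584.2,70.7,24.5],2.8)"
```

```text
time: 21.5
eef_pos: [585.1, 70.8, 26.2]
tool_rot: [1.646, 1.569, 0.124]
wrist_force: [1.0, 0.7, 0.4]
gripper_width: 34.0
s 1 at [585.1  70.8  26.2] shift/20 now-axes [ 0.087 -0.043  0.001] final-axes [ 0.087 -0.043  0.001] turn deg [ 0.01 -0.01 -0.12] turn/pi [ 0.     -0.0001 -0.0007]
```

```bash
python3 -m inch '[[[0.06,-0.04,0],[0,0,0]],[[0.02,0,0],[0,0,0]],[[0.02,0,0],[0,0,0]],[[0.02,0,0],[0,0,0]],[[0.02,0,0],[0,0,0]],[[0.02,0,0],[0,0,0]]]' 0 70
python3 -c "
from h import *
plan([584.2,70.7,24.5],2.8)"
```

```text
time: 22.1
eef_pos: [584.6, 70.6, 24.8]
tool_rot: [1.658, 1.567, 0.136]
wrist_force: [-2.2, -0.3, 4.7]
gripper_width: 13.3
s 1 at [584.6  70.6  24.8] shift/20 now-axes [ 0.017 -0.021 -0.005] final-axes [ 0.017 -0.021 -0.005] turn deg [-0.01 -0.02 -0.22] turn/pi [-0.0001 -0.0001 -0.0012]
```

```bash
python3 -m inch '[[[-0.4,0,0],[0,0,0]],[[-0.8,0,0],[0,0,0]],[[-1,0,0],[0,0,0]],[[-1,0,0],[0,0,0]],[[-1,0,0],[0,0,0]],[[-1,0,0],[0,0,0]]]'
python3 -c "
from h import *
plan([482.6,371.4,130],6.4)"
```

```text
time: 22.7
eef_pos: [582.0, 70.3, 128.3]
tool_rot: [-1.481, 1.566, -3.003]
wrist_force: [-0.1, -0.7, -2.4]
gripper_width: 13.4
s 1 at [582.   70.3 128.3] shift/20 now-axes [ -0.071  -4.234 -15.28 ] final-axes [ -0.084  -3.263 -15.517] turn deg [-3.61  0.01  0.25] turn/pi [-0.0201  0.0001  0.0014]
```

```bash
python3 -m inch '[[[0,-0.24,-1],[-0.0016,0,0]],[[0,-0.24,-1],[-0.0016,0,0]],[[0,-0.24,-1],[-0.0016,0,0]],[[0,-0.24,-1],[-0.0016,0,0]],[[0,-0.24,-1],[-0.0016,0,0]],[[0,-0.24,-1],[-0.0016,0,0]],[[0,-0.24,-1],[-0.0016,0,0]],[[0,-0.24,-1],[-0.0016,0,0]],[[0,-0.24,-1],[-0.0016,0,0]],[[0,-0.24,-1],[-0.0016,0,0]],[[0,-0.24,-1],[-0.0016,0,0]],[[0,-0.24,-1],[-0.0016,0,0]]]'
python3 -c "
from h import *
plan([482.6,371.4,100],6.4)"
```

```text
time: 23.9
eef_pos: [506.1, 312.0, 132.7]
tool_rot: [0.602, 1.57, -0.862]
wrist_force: [0.5, -0.3, -2.1]
gripper_width: 13.3
s 1 at [506.1 312.  132.7] shift/20 now-axes [ 1.634 -0.854 -3.079] final-axes [ 1.637 -0.837 -3.082] turn deg [-0.28  0.05 -0.03] turn/pi [-0.0016  0.0003 -0.0002]
```

```bash
python3 -m inch '[[[0,-0.28,-1],[-0.0008,0,0]],[[0,-0.28,-1],[-0.0008,0,0]],[[0.2,-0.2,-0.8],[0,0,0]],[[0.4,0,0],[0,0,0]],[[0.4,0,0],[0,0,0]],[[0,0,0],[0,0,0]],[[0,0,0],[0,0,0]]]'
python3 -c "
from h import *
plan([482.6,371.4,80],6.4)"
```

```text
time: 24.6
eef_pos: [483.0, 369.3, 109.9]
tool_rot: [-0.538, 1.568, -1.995]
wrist_force: [0.5, -1.2, -2.2]
gripper_width: 13.3
s 1 at [483.  369.3 109.9] shift/20 now-axes [ 1.493 -0.008 -0.112] final-axes [ 1.493 -0.01  -0.108] turn deg [0.13 0.13 0.08] turn/pi [0.0007 0.0007 0.0004]
```

```bash
python3 -m inch '[[[0.4,0,-0.05],[0.0007,0.0007,0.0004]],[[0.5,0,0],[0,0,0]],[[0.4,0,0],[0,0,0]],[[0.1,0,0],[0,0,0]],[[0,0,0],[0,0,0]]]'
python3 - <<'E'
from h import *
plan([482.6,371.4,60],6.4)
P=pose();p,d=optics.snapshot("wrist");cv2.imwrite("pics/w5.png",p[...,::-1]);print(P)
cv2.imwrite("pics/w5b.png",cv2.resize(p,(640,480))[...,::-1])
E
```

```text
time: 25.1
eef_pos: [483.6, 368.7, 79.2]
tool_rot: [-0.737, 1.57, -2.199]
wrist_force: [-0.0, 0.1, -2.7]
gripper_width: 13.3
s 1 at [483.6 368.7  79.2] shift/20 now-axes [ 0.96  -0.035 -0.142] final-axes [ 0.96  -0.035 -0.142] turn deg [-0.15  0.01  0.01] turn/pi [-0.0008  0.0001  0.0001]
(array([483.60316658, 368.65438442,  79.20015579]), array([-0.73719852,  1.57046335, -2.19883014]))
```

View pics/w5b.png

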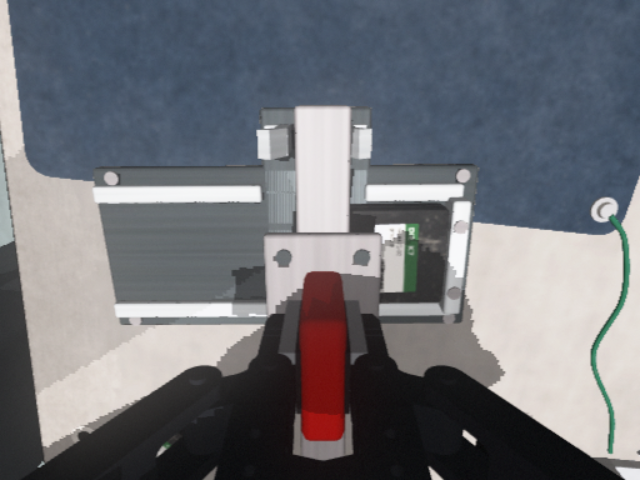

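The bar is above both brackets and square to them. In the image its centreline (x≈322) is about 7 px (≈2–3 mm) to the +x side of the bracket lips' middle (257–372, so 314). I'll shift about 2 mm toward -x before lowering.

```bash
python3 -m inch '[[[0.05,-0.12,-0.1],[-0.0008,0,0]],[[0.25,0,-0.03],[0,0,0]],[[0.25,0,0],[0,0,0]],[[0.25,0,0],[0,0,0]]]'
python3 -c "
from h import *
plan([481.3,371,40],6.4)"
```

```text
time: 25.55
eef_pos: [481.3, 372.0, 63.9]
tool_rot: [2.108, 1.568, 0.65]
wrist_force: [-0.3, -0.5, -2.0]
gripper_width: 13.1
s 1 at [481.3 372.   63.9] shift/20 now-axes [ 1.193 -0.009  0.05 ] final-axes [ 1.193 -0.006  0.048] turn deg [ 0.03 -0.07 -0.12] turn/pi [ 0.0002 -0.0004 -0.0007]
```

```bash
python3 -m inch '[[[0.2,0,0],[0,-0.0003,-0.0006]],[[0.2,0,0],[0,0,0]],[[0.2,0,0],[0,0,0]],[[0.2,0,0],[0,0,0]]]'
python3 -c "
from h import *
plan([481.3,371,31.5],6.4)"
```

```text
time: 25.95
eef_pos: [481.1, 371.8, 45.8]
tool_rot: [-1.158, 1.57, -2.617]
wrist_force: [-0.2, -0.2, -1.9]
gripper_width: 12.8
s 1 at [481.1 371.8  45.8] shift/20 now-axes [0.717 0.003 0.041] final-axes [0.717 0.003 0.041] turn deg [0.03 0.01 0.03] turn/pi [0.0002 0.0001 0.0002]
```

No contact, and the bar is inside the slot walls. Continuing down.

```bash
python3 -m inch '[[[0.2,0,0],[0,0,0]],[[0.2,0,0],[0,0,0]],[[0.12,0,0],[0,0,0]]]'
python3 -m inch '[[[0.08,0,0],[0,0,0]],[[0.08,0,0],[0,0,0]]]'
python3 -m inch '[[[0.06,0,0],[0,0,0]],[[0.06,0,0],[0,0,0]]]'
```

```text
time: 26.25
eef_pos: [481.1, 371.7, 34.1]
tool_rot: [-1.123, 1.57, -2.582]
wrist_force: [-1.2, -0.0, -2.8]
gripper_width: 13.0
time: 26.45
eef_pos: [481.1, 371.6, 31.8]
tool_rot: [-1.137, 1.57, -2.596]
wrist_force: [-6.5, -5.3, 18.0]
gripper_width: 13.1
time: 26.65
eef_pos: [481.1, 371.7, 31.8]
tool_rot: [2.429, 1.57, 0.971]
wrist_force: [-3.9, -2.6, 5.4]
gripper_width: 13.4
```

Contact is at z = 31.8, exactly the predicted seated height. Releasing and rising.

```bash
python3 -m inch '[[[-0.02,0,0],[0,0,0]],[[0,0,0],[0,0,0]],[[0,0,0],[0,0,0]],[[-0.3,0,0],[0,0,0]],[[-0.6,0,0],[0,0,0]],[[-1,0,0],[0,0,0]],[[-1,0,0],[0,0,0]],[[-1,0,0],[0,0,0]],[[-1,0,0],[0,0,0]],[[-1,0,0],[0,0,0]],[[-1,0,0],[0,0,0]],[[0,0,0],[0,0,0]]]' 0.4
python3 - <<'E'
from h import *
P=pose();p,d=optics.snapshot("wrist");cv2.imwrite("pics/w6.png",p[...,::-1])
W=world("wrist",d,P)
t,_=optics.snapshot("top");s,_=optics.snapshot("side")
a=cv2.resize(p[60:300,140:],(0,0),fx=1.6,fy=1.6)[...,::-1]
b=cv2.resize(t[130:255,150:370],(440,250))[...,::-1]
c=cv2.resize(s[165:265,175:275],(250,250))[...,::-1]
o=np.zeros((640,700,3),np.uint8);o[:384,:595]=a;o[386:636,:440]=b;o[386:636,445:695]=c
cv2.imwrite("pics/f.png",cv2.resize(o,(656,600)))
g=p.astype(int);n=np.array([np.cos(.1125),np.sin(.1125)]);tt=np.array([-n[1],n[0]])
q=W[...,:2]-[481,371]
for k in(-70,-45,-40,40,45,70):
    m=(abs(q@n)<6)&(abs(q@tt-k)<4)&(W[...,2]>8);print("bar z at",k,np.median(W[m][:,2]) if m.any() else None,m.sum())
E
```

```text
time: 27.85
eef_pos: [481.5, 372.0, 184.3]
tool_rot: [2.143, 1.563, 0.685]
wrist_force: [-1.0, -0.4, 0.5]
gripper_width: 34.0
bar z at -70 25.731286168142674 88
bar z at -45 25.631267758319936 100
bar z at -40 25.70696014692288 59
bar z at 40 25.52430629736604 120
bar z at 45 25.563273850473365 125
bar z at 70 25.34870380177597 139
```

View pics/f.png

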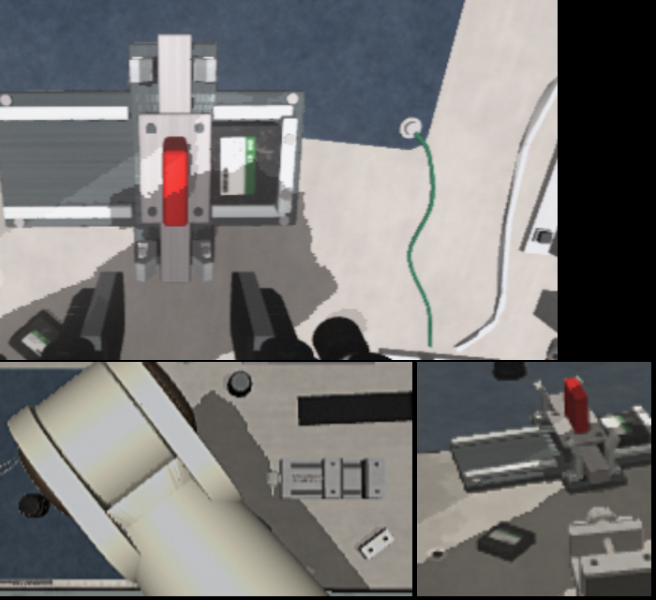

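The bar sits in both brackets at (174,70) and (176,255) with its tops level at 25.3–25.7 mm. The box is against the stop at (285,165), and the loupe, lens and spacer are where they were. The robot is clear.

```bash
python3 -c "
from plant import sign_off
print(sign_off())"
```

```text
the job is handed in; nothing more can be done
None
```

The job is done and handed in at about 28 s of the 72 s allowed. The bar came straight up out of both brackets and was laid on the pad. The box was then slid along the lane without lifting until it met the back stop, and the bar was put back in both brackets.

**Last checks:**
- **Bar:** it touched down at TCP z = 31.8 mm, as predicted. Its top reads 25.3–25.7 mm along its whole length, where 25 mm is nominal, so it is level.
- **Box:** the push stopped at about nest x = 1 mm, where about -0.5 mm was expected, with the force rising to 15 N. The image after the push shows the box flush with the stop.
- **Bystanders:** the loupe, lens and spacer look unmoved in the last pictures. I judged this by eye and did not measure it. The arm was about 150 mm clear of everything at hand-in.

**What disagreed:**
- **Yaw:** estimates of the nest's turn ranged from about 6° to 8°. I used 6.4°, from the rails.
- **First grip:** the arm drifted up about 6 mm while closing on the bar, so I opened and gripped it again lower.
- **Bar position:** when first gripped, the bar was about 2 mm off centre in its slots. I set it back nearer the middle.
- **Push force:** while pushing the box, the wrist showed 4–6 N upward (11 N at the stop) that I did not explain.

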